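# Close up a row of blocks in the drilling jig and clamp it

### The job

Get the four wooden blocks in the drilling jig all flush against the fence, then push the row from its tail as one straight block until the stiff backing pad is fully home, and press the row up tight there for a moment with about 12 newtons, never more than 16. Then let go and swing the hold-down arm down until its foot rests on the first block. Keep the row from buckling or tipping, do not lean hard on the jig, and leave the other things on the bench alone.

Things in the scene. Friction and masses are not known exactly. Their poses are not given: they have to be found in the camera images.
- jig: Fixed drilling jig: grey laminated base 430 x 135 x 18 mm on the bench, the row stands on it. Origin: on the base's top, at the fence's inner face, where the backing pad's face ends when fully in. x: along the fence, the way the row is pushed; y: from the fence across the row to its open side; z up. Base x -350 to 80, y -55 to 80 mm. Block centres at home: x -20, -60, -100, -140, y 16 mm.
- fence_mid (a point): Top edge of the fence's inner face, at x = -135 mm of the jig. The fence is a dark wooden rail along the row's side y < 0: inner face at y = 0, 22 mm thick, 26 mm high over the base, from x = -335 to 65 mm.
- bracket (a point): Centre of the front face of the fixed bracket (x = 30, y = 20, z = 23 mm of the jig), 18 mm behind the pad's back when the pad is in. The backing pad: dark wood, 12 mm thick, y 0 to 36 mm, 36 mm high, on two rods. Its face starts 13 to 35 mm before home (not measured); it yields along x at about 4 N, has no spring, stays where left, and stops hard with its face at x = 0.
- holddown (a joint): Hold-down: steel arm 22 mm wide, 12 thick, a black ball at its end, hinged on the fence about the jig's x at x -22, y -12, z 51 mm (ears x -41 to -3, up to z 66). Rad: 0 = level across the row, rubber foot on top of the block at home below it; positive = raised, 0.5 to 0.8 at the start. Stiff hinge (about 2 N at the ball), stays where left; sinks to -0.2 if no block is below.
- holddown_ball (a point): Centre of the ball at the end of the hold-down arm, 72 mm from the hinge axis; ball radius 13 mm. With the arm level it lies at x = -22, y = 60, z = 51 mm in the jig's frame.
- block_a: Plain pale wooden block, 40 mm long (its x, along the row) x 32 mm wide (y) x 38 mm high, about 35 g; the first of the row, nearest the backing pad. Origin at the centre of its underside. At the start its centre is 19 to 25 mm from the fence face, up to 0.12 rad askew, with gaps of 1 to 25 mm to its neighbours.
- block_b: Plain pale wooden block, 40 mm long (its x, along the row) x 32 mm wide (y) x 38 mm high, about 35 g; the second of the row. Origin at the centre of its underside. At the start its centre is 19 to 25 mm from the fence face, up to 0.12 rad askew, with gaps of 1 to 25 mm to its neighbours.
- block_c: Plain pale wooden block, 40 mm long (its x, along the row) x 32 mm wide (y) x 38 mm high, about 35 g; the third of the row. Origin at the centre of its underside. At the start its centre is 19 to 25 mm from the fence face, up to 0.12 rad askew, with gaps of 1 to 25 mm to its neighbours.
- block_d: Plain pale wooden block, 40 mm long (its x, along the row) x 32 mm wide (y) x 38 mm high, about 35 g; the tail block of the row, the one to push on. Origin at the centre of its underside. At the start its centre is 19 to 25 mm from the fence face, up to 0.12 rad askew, with gaps of 1 to 25 mm to its neighbours.
- offcut: Bystander: pale wooden offcut 75 x 45 x 38 mm lying on the bench on the robot's side of the jig; longer and wider than the blocks. Origin: centre of its underside.
- pencil: Bystander: red pencil, 150 mm long and 8 mm thick, lying on the bench along the outer side of the jig. Origin: centre of its underside.
- tape_measure: Bystander: yellow and black tape measure, 70 x 42 x 62 mm. Origin: centre of its underside.
- glue: Bystander: closed white glue bottle, 60 mm in diameter, 170 mm high, standing. Origin: centre of its underside.
- screwdriver: Bystander: screwdriver lying on the bench. Origin: its underside, near the middle.
- screw_cup: Bystander: small steel cup, 76 mm in diameter, 50 mm high. Origin: centre of its underside.
Not all that is in view belongs to the job. What is shaped like the block_a but green, orange or pink is not meant.

How it is judged (in metres and radians):
On the way, in this order (a step that is already met when the one before it is completed fails the run):
1. the row is pressed up tight with its first block home (within 2.5 mm), at 7 N or more between the third and the tail block, for 0.15 s (x of block_a in the frame of jig above -0.0225 m and contact force between block_c and block_d above 7 N), for 0.15 s.
2. the hold-down arm is down on the first block (value of joint holddown between -0.05 and 0.05 rad), for 0.2 s.
At the end, for the whole second after the job is handed in: Blocks at rest, upright, in one closed row at home: first block at most 2.5 mm short, tail block 4.6 mm, none 3 mm beyond; centres 12.5 to 19.5 mm from the fence face (flush = 16), square within 0.07 rad; hold-down within 0.05 rad of level, on the first block (all of step 2 and x of block_a in the frame of jig between -0.0225 and -0.017 m and y of block_a in the frame of jig between 0.0125 and 0.0195 m and angle between the x axis of each of block_a, block_b, block_c, block_d and the x axis of jig, either way round below 0.07 rad and angle between each of block_a, block_b, block_c, block_d's own z axis and vertical below 0.05 rad and linear speed of each of block_a, block_b, block_c, block_d below 0.01 m/s and x of block_b in the frame of jig between -0.0632 and -0.057 m and y of block_b in the frame of jig between 0.0125 and 0.0195 m and x of block_c in the frame of jig between -0.1039 and -0.097 m and y of block_c in the frame of jig between 0.0125 and 0.0195 m and x of block_d in the frame of jig between -0.1446 and -0.137 m and y of block_d in the frame of jig between 0.0125 and 0.0195 m); the robot touches nothing.
It fails at once if the row is squeezed with more than 18 N between two blocks (contact force between block_a and block_b above 18 N or contact force between block_b and block_c above 18 N or contact force between block_c and block_d above 18 N).
It fails at once if the row buckles: a block comes more than 14 mm off the fence, turns more than 0.35 rad or tips more than 0.35 rad (y of any of block_a, block_b, block_c, block_d in the frame of jig above 0.03 m or angle between the x axis of any of block_a, block_b, block_c, block_d and the x axis of jig, either way round above 0.35 rad or angle between any of block_a, block_b, block_c, block_d's own z axis and vertical above 0.35 rad).
It fails at once if the robot leans on the jig or its hold-down with more than 30 N (contact force between any of the fingers, the arm and jig above 30 N).
It fails at once if a bystander is moved more than 30 mm (distance of any of offcut, pencil, tape_measure, glue, screwdriver, screw_cup from where it was at the start of the episode above 0.03 m).
It also fails if it takes over 72 s, if anything falls off the work surface, if the arm or the gripper's body presses on something with over 40 N, if the wrist force passes 120 N, or if a joint passes its speed limit or range.

### The arm

A 6-joint arm with a two-finger parallel gripper is mounted at the origin on the work surface. World frame = base frame: x ahead of the robot, y to its left, z up, the work surface at z = 0. Lengths are in m, angles in degrees, forces in N, time in s.
With the tool pointing down it reaches from about 0.325 to 0.775 m from the base axis. Payload 5.5 kg.
Tool frame: the origin (TCP) lies at the centre of the arm's flange, where the gripper is bolted on; the fingertips stand 182 mm ahead of it and the grasp point (between the pads) lies 163 mm ahead of it; z points along the fingers, y is the line along which they close (so a half turn about z gives the same grasp; the last joint's range is limited). The gripper opens to 88 mm and grips with 3 to 60 N. Pads are 20 mm wide; open, the fingers measure 115 mm over their backs; the gripper's body (75 mm by 178 mm) begins 61 mm behind the grasp point.
Start: joints at [-79.395, 5.22, 70.514, -0, 104.267, -3.249], TCP at [0.144, -0.583, 0.405] pointing down, gripper open.
Joint ranges: [-164.24, 164.24], [-49.07, 125.15], [9.68, 141.18], [-86.29, 266.29], [3.28, 154.24], [-151.56, 151.56]. Speed limits (degrees/s): [147.25, 147.25, 172.46, 180, 180, 180].

### API

Orientations are given as [roll, pitch, yaw] about the fixed x, y, z axes, in that order (R = Rz(yaw) Ry(pitch) Rx(roll)).
In Python, from station import r gives the robot as it stands. The module is installed in compiled form; this text tells all that it offers. Calls block until the motion is done:
- r.reach(position, orientation): joint-space move of the TCP to a pose.
- r.servo_line(position, rotation=None, speed=0.15): straight line of the TCP; rotation=None keeps the orientation; speed is the mean speed in m/s.
- r.move_joints(angles): joint-space move.
- r.let_go() and r.grab(squeeze=None): open the fingers fully, or close them until they stop; squeeze is the grip in N (None keeps the last).
- r.wait(seconds).
- r.inverse_kinematics(position, orientation): joint angles nearest the present ones, or None.
- r.sense(): the state.
- r.snapshot(name): name is "scene" or "side" or "wrist"; returns a dict with "frame" (384x512x3 uint8, red, green, blue), "fx", "fy", "cx", "cy" (pixels), "R" (3x3) and "t" (3): a world point X has camera coordinates R X + t. Camera axes: x right, y down, z forward; pixel columns grow to the right and rows downward; lengths in m; the calibration is good to about 2 mm. A picture is of the moment at which its call begins. There is no depth.
A pose or a line that the arm cannot do raises r.IKError and nothing moves.
- r.hand_in(): hands the job in; it is judged then, once.
The state is a dict: "clock": time; "joints": joint angles; "joint_vel": joint speeds; "joint_torque": joint torques, N m; "tcp_pos": TCP position; "orientation": TCP orientation; "contact_force": force on the tool from outside, world axes, zero at the start; "torque": the same for the moment, N m; "opening": finger opening in m; "gripper_force": force on a finger pad.
Only numpy, scipy, OpenCV 4.12 (cv2) and the standard library are available. Lean on these libraries where they do the work, as an engineer would, in place of code of your own. Each camera call takes 0.05 s, during which the arm holds its last target. There are 200 camera calls.

## Working session

There is one attempt and no reset: what is moved stays moved. The work goes in short steps, each a Python script; the robot and the scene stay as the last script left them, time stands still between calls to the robot, and variables do not carry over. Pictures are saved under pics/ and viewed, at most 10 in all, crops included, and the job is handed in when it is done.

```bash
mkdir -p pics; ls; python3 - <<'E'
from station import r
import cv2,numpy as np,pickle
d={}
for n in("scene","side","wrist"):
    s=r.snapshot(n);d[n]=s
    cv2.imwrite(f"pics/{n}0.png",s["frame"][:,:,::-1])
    print(n,s["fx"],s["cx"],s["cy"],(-s["R"].T@s["t"]).round(3),s["R"].round(3).tolist())
pickle.dump(d,open("d0.pkl","wb"))
print(r.sense())
E
```

```text
pics
scene 490.293382387978 250.61560471697453 190.9198130453272 [1.374 1.072 0.891] [[-0.821, 0.57, 0.021], [0.291, 0.451, -0.843], [-0.49, -0.687, -0.537]]
side 412.09203432162207 267.1648845185743 186.27225540012722 [ 0.561 -0.774  0.922] [[0.999, -0.039, 0.003], [-0.026, -0.729, -0.684], [0.029, 0.683, -0.73]]
wrist 286.1213684583093 259.90021839066645 190.8449076133433 [ 0.211 -0.566  0.384] [[0.24, -0.971, -0.002], [-0.939, -0.232, 0.253], [-0.246, -0.058, -0.967]]
{'clock': 0.15, 'joints': array([-7.93946603e+01,  5.25610202e+00,  7.05670745e+01, -1.65774765e-03,
        1.04265185e+02, -3.24957024e+00]), 'joint_vel': array([-0.18013201, -0.14405335, -0.31148325,  0.0366553 , -0.00774139,
        0.06208022]), 'joint_torque': array([ 1.11404639e-03, -4.47046602e+01, -4.06907773e+01,  6.99248188e-02,
        2.74724996e-02, -1.18930107e-04]), 'tcp_pos': array([ 0.14367434, -0.58260756,  0.40372577]), 'orientation': array([-1.79911689e+02, -3.40413126e-03,  1.38545000e+01]), 'contact_force': array([ 0.44068961,  0.19121316, -0.26482448]), 'torque': array([-0.03107143,  0.01537444, -0.01648956]), 'gripper_force': 0.0, 'opening': 0.08782324175451793}
```

```bash
python3 - <<'E'
import cv2,numpy as np
a=cv2.imread("pics/scene0.png");b=cv2.imread("pics/side0.png")
cv2.imwrite("pics/a.png",cv2.resize(a,(800,600),interpolation=cv2.INTER_CUBIC))
cv2.imwrite("pics/b.png",cv2.resize(b,(800,600),interpolation=cv2.INTER_CUBIC))
E
```

```text
(no output)
```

View pics/a.png

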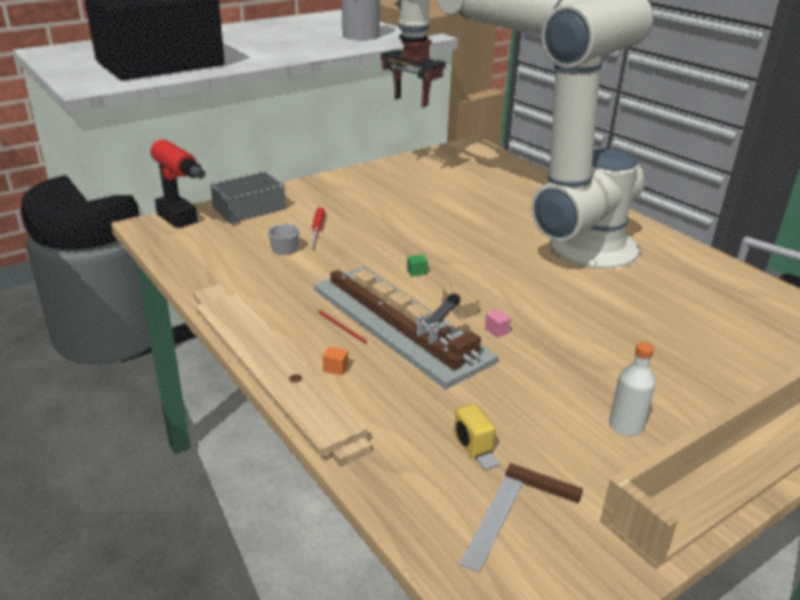

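View pics/b.png

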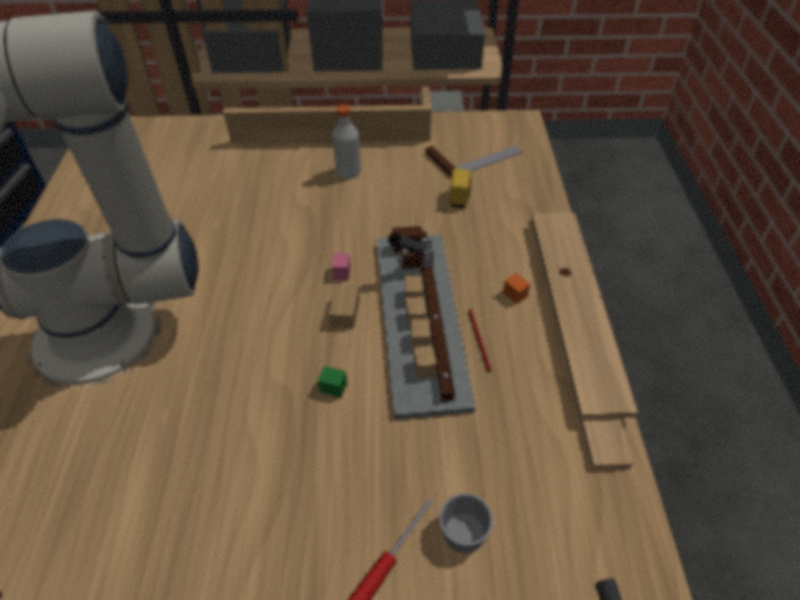

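Scene and side views: the jig (side, 800-px picture) has base corners at (395,415), (474,407), (377,240) and (440,236). Its fence is on the side away from the robot, and the row runs away from the side camera. Three pale blocks are visible at about (425,357), (418,325) and (414,295), and the first is under the hold-down at about (410,260). The green, pink and orange cubes, and the offcut at (343,308), stand apart. Next I compute a rough pose and look with the wrist camera.

```bash
cat > h.py <<'E'
import numpy as np,cv2,pickle
def proj(s,X):
    c=np.atleast_2d(X)@s["R"].T+s["t"]
    return np.c_[s["fx"]*c[:,0]/c[:,2]+s["cx"],s["fy"]*c[:,1]/c[:,2]+s["cy"]]
def back(s,u,v,z):
    d=s["R"].T@np.array([(u-s["cx"])/s["fx"],(v-s["cy"])/s["fy"],1]);c=-s["R"].T@s["t"]
    return c+d*(z-c[2])/d[2]
def J2W(p,o,a):   # jig -> world, o=(x,y) of jig origin, a=yaw of jig x
    p=np.atleast_2d(p).astype(float);c,s=np.cos(a),np.sin(a)
    return np.c_[o[0]+c*p[:,0]-s*p[:,1],o[1]+s*p[:,0]+c*p[:,1],p[:,2]+.018]
E
python3 - <<'E'
from h import *
s=pickle.load(open("d0.pkl","rb"))["side"]
for p in[(395,415),(474,407),(377,240),(440,236)]: print(back(s,p[0]*.64,p[1]*.64,.018).round(3))
print(back(s,343*.64,303*.64,.038))
s=pickle.load(open("d0.pkl","rb"))["scene"]
for p in[(314,290),(358,268),(448,382),(495,357)]: print(back(s,p[0]*.64,p[1]*.64,.018).round(3))
from station import r
print(r.inverse_kinematics([.47,-.0,.46],[180,0,0]))
print(r.inverse_kinematics([.47,-.1,.46],[180,0,0]))
E
```

```text
[ 0.549 -0.203  0.018]
[ 0.679 -0.193  0.018]
[0.518 0.22  0.018]
[0.649 0.228 0.018]
[0.45676994 0.02812944 0.038     ]
[ 0.698 -0.162  0.018]
[ 0.568 -0.19   0.018]
[0.652 0.244 0.018]
[0.53  0.234 0.018]
[-4.14842466e+00 -1.36119753e+01  8.27844828e+01 -2.54444375e-14
  1.10827493e+02  8.58515753e+01]
[-1.60689233e+01 -1.20181521e+01  8.14272704e+01 -2.54444375e-14
  1.10590882e+02  7.39310767e+01]
```

```bash
python3 - <<'E'
from station import r
from h import *
d={}
r.reach([.58,-.0,.46],[180,0,0])
for n,y in(("w1",-.02),("w2",.11)):
    r.servo_line([.58,y,.38],speed=.2); r.wait(.3)
    s=r.snapshot("wrist");d[n]=s;cv2.imwrite(f"pics/{n}.png",s["frame"][:,:,::-1])
    o=(.604,.146);a=np.radians(94.2)
    print(proj(s,J2W([[-350,80,0],[-350,-55,0],[80,80,0],[80,-55,0]]*np.array([.001]*3),o,a)).round(0).tolist(), -s["R"].T@s["t"])
pickle.dump(d,open("d1.pkl","wb"));print(r.sense()["clock"])
a=cv2.imread("pics/w1.png");b=cv2.imread("pics/w2.png")
up=lambda i:cv2.resize(i[:300],(800,469),interpolation=cv2.INTER_CUBIC)
cv2.imwrite("pics/w1b.png",cv2.resize(a,(800,600),interpolation=cv2.INTER_CUBIC))
cv2.imwrite("pics/w2b.png",cv2.resize(b,(800,600),interpolation=cv2.INTER_CUBIC))
E
```

```text
[[411.0, 199.0], [418.0, 84.0], [72.0, 222.0], [45.0, 113.0]] [ 0.64901422 -0.01984997  0.36166843]
[[516.0, 198.0], [534.0, 83.0], [173.0, 222.0], [155.0, 112.0]] [0.64897184 0.1089424  0.36008197]
4.7917
```

View pics/w1b.png

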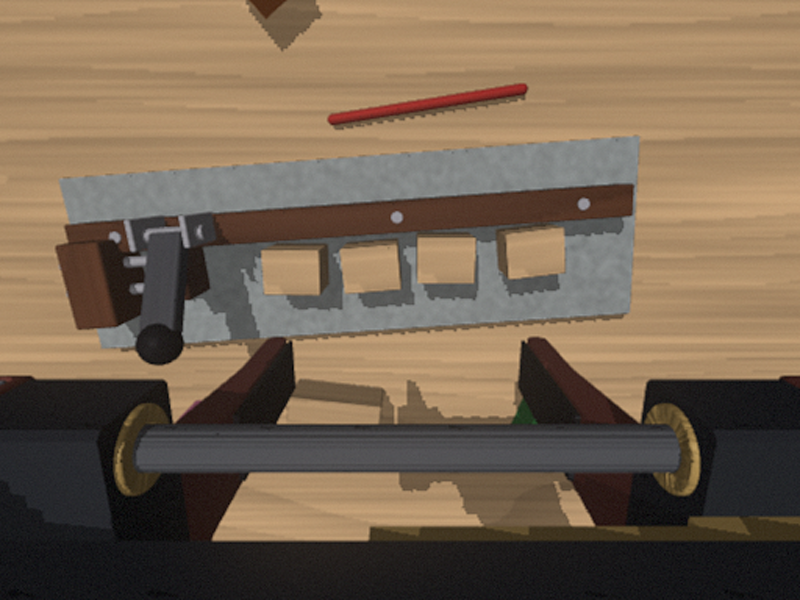

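View pics/w2b.png

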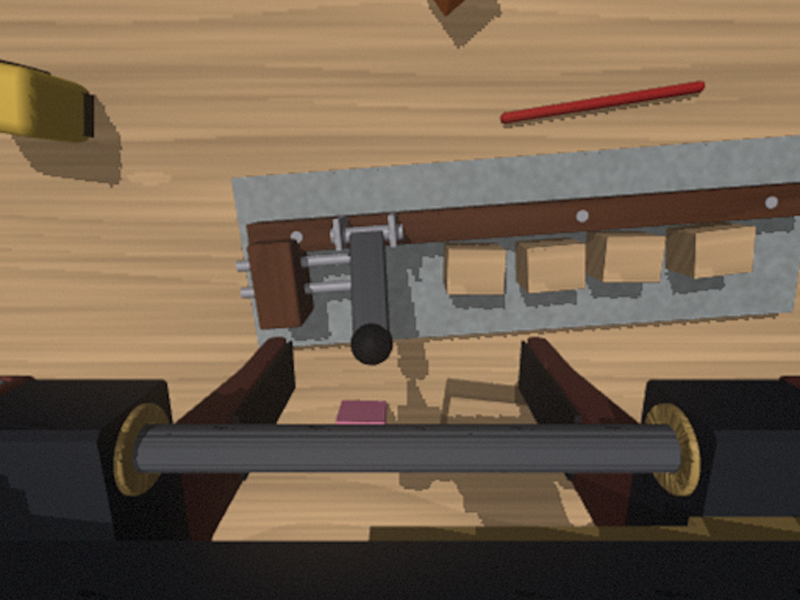

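Wrist views: the four pale blocks have top centres (picture 1, 800 px) at (293,272), (370,269), (445,259) and (532,252) for a to d. The hold-down ball is at (160,345) and the pad's edge at about (207,270). The offcut lies off the jig under the gripper at (335,403), the pink cube is at (362,411) in picture 2, and the green one is at (525,410). So the row is exactly these four blocks on the base. Now I fit the poses.

```bash
cat > fit.py <<'E'
from h import *
from scipy.optimize import least_squares
d=pickle.load(open("d1.pkl","rb"));k=.64
obs=[("w1",(62,179),(80,-55)),("w1",(637,137),(-350,-55)),("w1",(629,315),(-350,80)),("w2",(233,178),(80,-55)),("w2",(259,346),(80,80))]
f=lambda p:np.concatenate([back(d[n],u*k,v*k,.018)[:2]-J2W([[x/1e3,y/1e3,0]],p[:2],p[2])[0,:2] for n,(u,v),(x,y) in obs])
q=least_squares(f,[.604,.146,1.64]);o,a=q.x[:2],q.x[2]
# fence inner top edge check in w1: far end
if __name__=="__main__":
    print(o,np.degrees(a),(q.fun*1e3).round(1))
    W2J=lambda P:np.array([np.cos(a)*(P[0]-o[0])+np.sin(a)*(P[1]-o[1]),-np.sin(a)*(P[0]-o[0])+np.cos(a)*(P[1]-o[1])])*1e3
    for n in("w1","w2"):
        s=d[n];g=s["frame"].astype(int)
        for X in np.array([-20,-60])*0:pass
        m=((g[:,:,0]>185)&(g[:,:,0]-g[:,:,2]>40)).astype(np.uint8)
        m[:80]=0;m[205:]=0
        poly=proj(s,J2W(np.array([[-345,3,0],[40,3,0],[40,70,0],[-345,70,0]])/1e3,o,a)).astype(np.int32)
        k2=np.zeros_like(m);cv2.fillPoly(k2,[poly],1);m&=k2
        cs,_=cv2.findContours(m,0,2)
        for c in cs:
            if cv2.contourArea(c)<300:continue
            P=np.array([W2J(back(s,u,v,.056)) for u,v in c[:,0].astype(float)],dtype=np.float32)
            (cx,cy),(w,h),an=cv2.minAreaRect(P);print(n,round(cx,1),round(cy,1),round(w,1),round(h,1),round(an,1))
    for n,e in(("w1",[(633,186),(633,214),(245,243)]),("w2",[(250,226),(430,240)])):
        for u,v in e:print("fence",W2J(back(d[n],u*k,v*k,.044)).round(1))
    for n,(u,v) in(("w1",(207,247)),("w1",(207,288)),("w1",(160,345)),("w2",(372,345))):
        print(n,[W2J(back(d[n],u*k,v*k,z)).round(1).tolist() for z in(.054,.1,.11,.12)])
E
python3 fit.py
```

```text
[0.6026404  0.15495916] 93.82722963180507 [-1.  -2.5  0.   3.2 -0.1  1.1 -0.8 -1.4  1.9 -0.5]
fence [-333.2  -21.7]
fence [-334.4   -2.6]
fence [-60.3  -0.5]
fence [ 62.4 -20.3]
fence [-63.   -1.9]
w1 [[-37.3, -0.5], [-58.3, -5.6], [-62.8, -6.7], [-67.4, -7.8]]
w1 [[-32.2, 28.3], [-53.9, 18.9], [-58.6, 16.8], [-63.3, 14.8]]
w1 [[9.7, 68.4], [-18.3, 53.0], [-24.3, 49.6], [-30.4, 46.3]]
w2 [[-16.3, 70.2], [-21.2, 53.2], [-22.3, 49.5], [-23.3, 45.8]]
```

```bash
python3 - <<'E'
from h import *
d=pickle.load(open("d1.pkl","rb"))
for u,v in[(293,272),(445,259),(532,252),(230,300),(445,237)]:print(d["w1"]["frame"][int(v*.64),int(u*.64)])
E
sed -i 's/g\[:,:,0\]>185/g[:,:,0]>int(__import__("os").environ.get("T","170"))/' fit.py; for T in 150 165 180; do echo T $T; T=$T python3 fit.py|grep -E "^w.* [0-9.-]+$" ; done
```

```text
[181 148 112]
[180 146 109]
[181 148 111]
[85 88 87]
[95 79 59]
T 150
w1 -92.8 20.5 31.0 39.2 86.2
w1 -148.1 21.6 39.2 31.2 1.4
w1 -201.1 18.8 30.5 39.1 86.2
w1 -262.6 18.1 39.0 31.1 3.1
w2 -92.7 20.3 29.7 39.5 86.1
w2 -148.2 21.5 38.8 31.1 0.9
w2 -201.0 18.4 30.3 39.2 86.1
w2 -262.5 18.1 39.1 31.0 3.3
T 165
w1 -92.8 20.4 28.8 38.8 86.2
w1 -148.1 21.8 38.9 30.1 1.1
w1 -201.0 18.8 30.5 38.8 86.2
w1 -262.7 18.5 38.2 30.8 1.9
w2 -92.7 20.3 29.7 38.0 86.1
w2 -147.9 21.7 37.5 30.1 1.8
w2 -201.1 19.0 29.3 38.3 86.1
w2 -262.7 18.5 38.3 30.1 3.6
T 180
w1 -93.2 20.2 26.5 37.6 89.0
w1 -148.4 19.1 20.9 37.9 86.2
w1 -201.6 17.9 26.1 37.7 86.6
w1 -262.8 16.3 37.5 20.6 1.2
```

```bash
cat > m.py <<'E'
from h import *
from fit import o,a
from station import r
from scipy.spatial.transform import Rotation as Ro
Rj=Ro.from_euler("z",a).as_matrix()
o=o+Rj[:2,1]*-.0013          # fence face was measured 1.3 mm further out
def pose(tip,ax,t):
    s,c=np.sin(np.radians(t)),np.cos(np.radians(t))
    R=np.array([[1,0,0],[0,-c,-s],[0,s,-c]]) if ax=="side" else np.array([[c,0,s],[0,-1,0],[s,0,-c]])
    R=Rj@R; p=J2W([np.array(tip)/1e3],o,a)[0]-.182*R[:,2]
    return p,Ro.from_matrix(R).as_euler("xyz",degrees=True)
def line(tip,ax="side",t=18,speed=.15):
    p,q=pose(tip,ax,t); r.servo_line(p,q,speed=speed)
def force(): return Rj.T@r.sense()["contact_force"]
def press(tip,ax,d,limit,end,step,t=18,speed=.03):
    """step the tip along direction d (mm) until the reaction along d exceeds limit or travel reaches end"""
    f0=force();tip=np.array(tip,float);d=np.array(d,float);n=0;log=[]
    while n<end:
        n+=step; line(tip+d*n,ax,t,speed)
        f=-(force()-f0)@d; log.append((round(n,2),round(f,2)))
        if f>limit: break
    return n,log
E
python3 - <<'E'
from m import *
r.grab(20)
p,q=pose([-262,68,110],"side",18); r.reach(p,q)
line([-262,60,9]); r.wait(.2)
t=r.sense()["clock"]
print(t,force())
n,log=press([-262,60,9],"side",[0,-1,0],1.5,26,1.0)
print(n,log,r.sense()["clock"]-t)
line([-262,60,9]); r.wait(.1);print(force(),r.sense()["opening"],r.sense()["clock"])
E
```

```text
8.9833 [ 0.33385871 -0.13928115 -0.26545894]
21.0 [(1.0, np.float64(0.22)), (2.0, np.float64(0.81)), (3.0, np.float64(0.11)), (4.0, np.float64(0.43)), (5.0, np.float64(-0.76)), (6.0, np.float64(-0.01)), (7.0, np.float64(0.24)), (8.0, np.float64(0.5)), (9.0, np.float64(0.39)), (10.0, np.float64(-0.02)), (11.0, np.float64(0.36)), (12.0, np.float64(-0.17)), (13.0, np.float64(-0.04)), (14.0, np.float64(0.88)), (15.0, np.float64(1.32)), (16.0, np.float64(-0.12)), (17.0, np.float64(0.25)), (18.0, np.float64(0.99)), (19.0, np.float64(-0.07)), (20.0, np.float64(-0.32)), (21.0, np.float64(5.71))] 5.25
[ 0.51394632  0.33868404 -0.16299077] 0.00010455738507141656 14.625
```

```bash
python3 - <<'E'
from m import *
for x in(-201,-148,-93):
    line([x,60,9]); line([x,44,9],speed=.06); r.wait(.1)
    n,log=press([x,44,9],"side",[0,-1,0],2,7,.7)
    print(x,44-n,[float(f) for _,f in log]); line([x,60,9])
line([-93,75,120]);
p,q=pose([-120,90,200],"side",0); r.reach(p,q); r.wait(.2)
s=r.snapshot("wrist");pickle.dump(s,open("s2.pkl","wb"));cv2.imwrite("pics/s2.png",cv2.resize(s["frame"][:,:,::-1],(800,600),interpolation=cv2.INTER_CUBIC))
print(r.sense()["clock"])
E
```

```text
-201 39.1 [-0.4, -1.6, -0.5, -0.16, -0.79, 0.69, 4.69]
-148 39.8 [-0.2, 0.52, 0.6, 1.07, 0.59, 3.85]
-93 39.8 [-0.49, 0.26, 0.2, -0.21, -0.12, 5.1]
25.0083
```

View pics/s2.png

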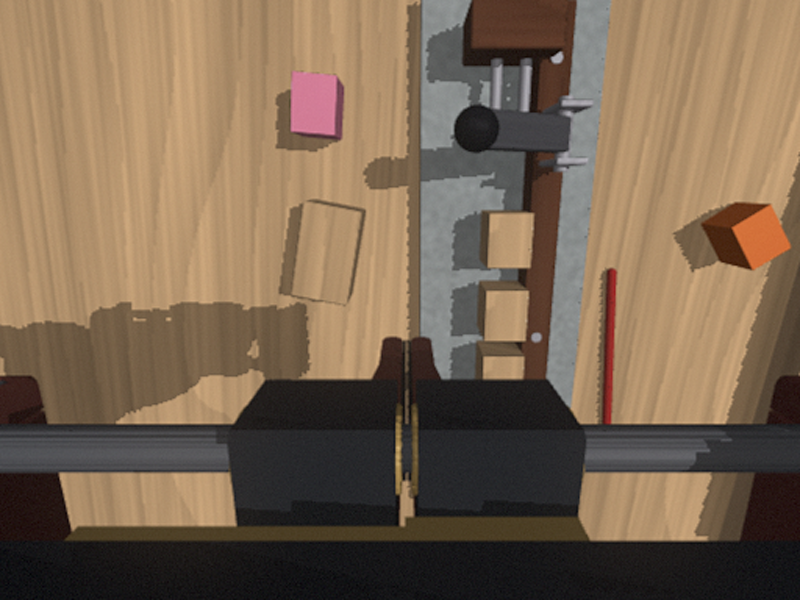

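The three visible blocks (tops at (508,240), (505,312) and (502,362)) are flush against the fence, and the side presses all stopped at the same depth. Next is the tail push to about 10 mm short of home, with force monitored.

```bash
python3 - <<'E'
from m import *
A=("tail",10)
p,q=pose([-308,18,70],*A); r.reach(p,q); line([-308,18,12],*A); r.wait(.15)
f0=force();L=[]
for x in list(range(-290,-205,14))+list(range(-204,-181,6)):
    line([x,18,12],*A,speed=.06); f=-(force()-f0); L.append((x,f.round(1).tolist()))
    if f[0]>8: break
print(L)
r.wait(.15);print(force(),r.sense()["clock"])
s=r.snapshot("wrist");pickle.dump(s,open("s3.pkl","wb"));cv2.imwrite("pics/s3.png",cv2.resize(s["frame"][:,:,::-1],(800,600),interpolation=cv2.INTER_CUBIC))
E
```

```text
[(-290, [-0.8, -0.9, 0.1]), (-276, [-0.4, -0.2, 0.4]), (-262, [0.0, -0.5, 0.9]), (-248, [-0.0, -1.4, 0.0]), (-234, [-0.1, -1.5, 0.2]), (-220, [0.5, -1.1, 1.2]), (-206, [-1.0, -1.5, -0.2]), (-204, [-0.1, -0.8, 0.4]), (-198, [-0.1, 0.1, 0.5]), (-192, [0.3, 0.5, 0.4]), (-186, [2.6, -0.6, -0.2])]
[-3.81317114  0.94278271  0.32926144] 30.55
```

View pics/s3.png

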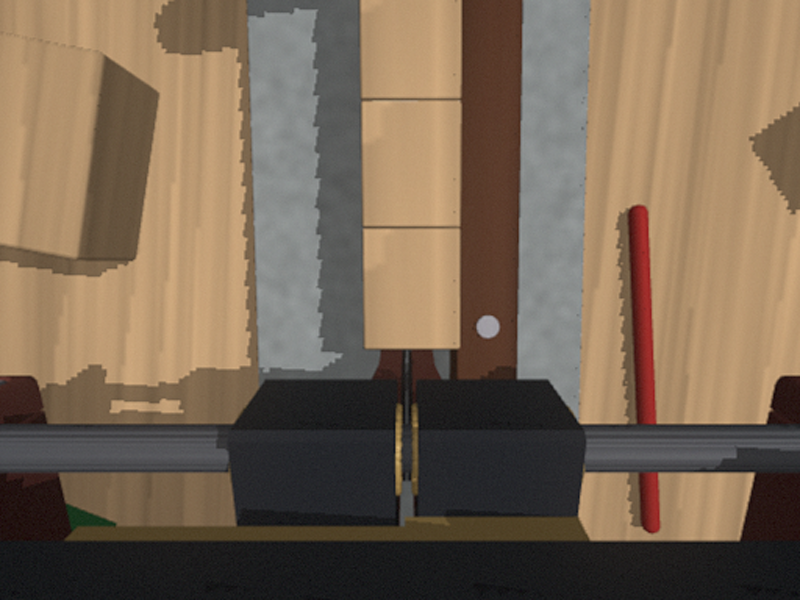

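The row is closed and straight, with tops in line along the fence at columns 362–460, and the pad is now yielding at about 4 N. Next are the fine steps home.

```bash
python3 - <<'E'
from m import *
A=("tail",10)
def F():
    v=[]
    for _ in range(3): v.append(-force()[0]); r.wait(.02)
    return float(np.mean(v))
x=-186.;L=[];f=4
while x<-160 and f<11.2:
    x+=1. if x<-178 else (.5 if f<7 else .2)
    line([x,18,12],*A,speed=.03); f=F(); L.append((round(x,1),round(f,1)))
print(L)
H=[]
for _ in range(5): r.wait(.08);H.append(round(-force()[0],1))
print(H,r.sense()["clock"])
E
```

```text
[(-185.0, 4.8), (-184.0, 4.8), (-183.0, 4.7), (-182.0, 5.3), (-181.0, 4.8), (-180.0, 4.6), (-179.0, 5.3), (-178.0, 4.7), (-177.5, 5.2), (-177.0, 5.1), (-176.5, 4.9), (-176.0, 5.5), (-175.5, 5.6), (-175.0, 5.1), (-174.5, 5.6), (-174.0, 5.1), (-173.5, 5.3), (-173.0, 4.7), (-172.5, 5.1), (-172.0, 5.3), (-171.5, 5.2), (-171.0, 5.3), (-170.5, 5.5), (-170.0, 5.2), (-169.5, 4.9), (-169.0, 6.7), (-168.5, 7.9), (-168.3, 8.5), (-168.1, 9.3), (-167.9, 10.1), (-167.7, 10.6), (-167.5, 10.6), (-167.3, 11.2), (-167.1, 11.8)]
[np.float64(11.4), np.float64(11.5), np.float64(12.0), np.float64(11.7), np.float64(11.9)] 41.2167
```

The row is home and was held at about 12 N for over 0.4 s. Now I back off and lower the hold-down.

```bash
python3 - <<'E'
from m import *
line([-185,18,12],"tail",10,.06); line([-190,18,120],"tail",10,.2)
p,q=pose([-22,57,135],"side",0); r.reach(p,q); r.wait(.15)
f0=force();L=[]
for z in (115,105,95,88,81,75,71,69,68,67,66.3,65.6,65,64.4,63.8,63.2,62.6,62):
    line([-22,57,z],"side",0,.05); f=force()-f0; L.append((z,f.round(1).tolist()))
    if f[2]>7: break
r.wait(.3); print(L,force()-f0)
line([-22,57,110],"side",0,.1)
p,q=pose([-110,57,230],"side",0); r.reach(p,q); r.wait(.2)
s=r.snapshot("wrist");pickle.dump(s,open("s4.pkl","wb"));e=r.snapshot("scene")
cv2.imwrite("pics/s4.png",cv2.resize(s["frame"][:,:,::-1],(800,600),interpolation=cv2.INTER_CUBIC))
cv2.imwrite("pics/e4.png",cv2.resize(e["frame"][160:250,190:330,::-1],(800,514),interpolation=cv2.INTER_CUBIC))
print(r.sense()["clock"])
E
```

```text
[(115, [-0.2, 0.5, -0.1]), (105, [0.6, -0.1, -0.8]), (95, [1.2, -1.0, 1.1]), (88, [0.5, 0.5, -0.7]), (81, [-0.3, -0.0, -0.1]), (75, [-0.5, 0.2, 0.5]), (71, [0.8, -0.8, -0.4]), (69, [-0.3, -0.2, 0.7]), (68, [0.7, 0.4, 0.7]), (67, [0.4, 1.1, 1.4]), (66.3, [-0.1, 0.6, 2.5]), (65.6, [0.1, 1.7, 1.8]), (65, [-0.1, 1.6, 1.4]), (64.4, [1.5, 1.4, 2.1]), (63.8, [-0.2, 1.0, 3.1]), (63.2, [0.3, 2.4, 4.5]), (62.6, [1.0, 4.2, 6.5]), (62, [0.1, 4.7, 8.0])] [0.47999105 3.62451123 8.62308201]
50.2333
```

View pics/s4.png

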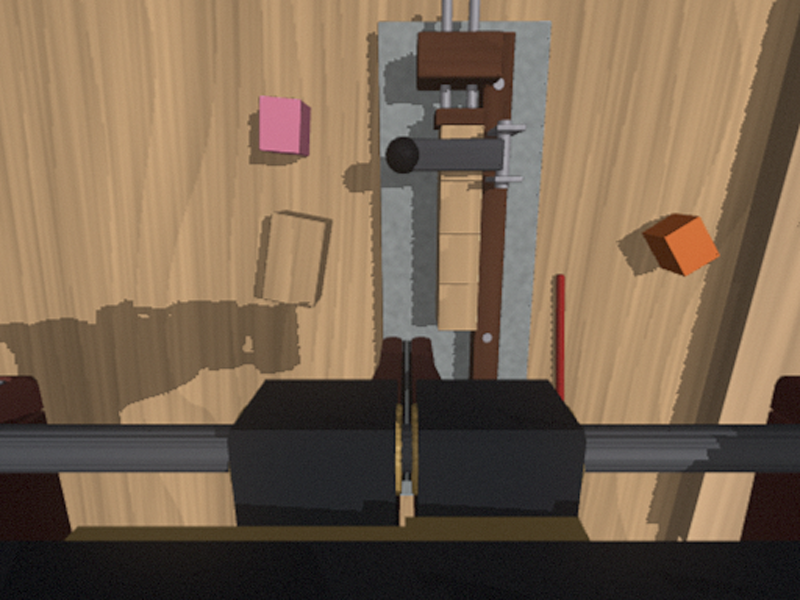

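View pics/e4.png

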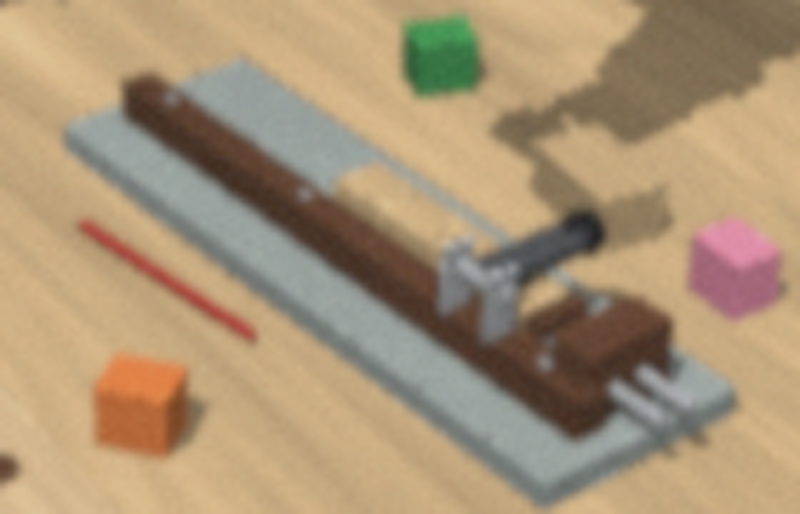

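```bash
python3 - <<'E'
from m import *
e=r.snapshot("scene");s=pickle.load(open("s4.pkl","rb"));d=pickle.load(open("d1.pkl","rb"));d0=pickle.load(open("d0.pkl","rb"))
for th in(0,.05,.1,.2,.3,.4,.5,.6,.7,.8):
    P=J2W([[-.022,-.012+.072*np.cos(th),.051+.072*np.sin(th)]],o,a)
    c=lambda p:p[0].round(1).tolist()
    q=proj(e,P); print(th,"s4",c(proj(s,P)/.64),"e4",c((q-[190,160])*800/140),"w1",c(proj(d["w1"],P)/.64),"w2",c(proj(d["w2"],P)/.64))
E
```

```text
0 s4 [404.1, 155.7] e4 [581.7, 225.4] w1 [190.9, 336.6] w2 [377.2, 336.5]
0.05 s4 [404.2, 155.4] e4 [582.0, 219.8] w1 [188.5, 338.3] w2 [376.9, 338.1]
0.1 s4 [404.5, 155.1] e4 [582.1, 214.3] w1 [185.9, 339.7] w2 [376.5, 339.6]
0.2 s4 [406.0, 154.5] e4 [581.5, 203.8] w1 [180.4, 341.8] w2 [375.7, 341.8]
0.3 s4 [408.6, 153.9] e4 [579.9, 193.8] w1 [174.6, 343.0] w2 [374.7, 342.9]
0.4 s4 [412.3, 153.3] e4 [577.3, 184.6] w1 [168.4, 343.0] w2 [373.6, 343.0]
0.5 s4 [417.2, 152.7] e4 [573.7, 176.1] w1 [162.0, 341.9] w2 [372.4, 341.9]
0.6 s4 [423.3, 152.1] e4 [569.1, 168.5] w1 [155.2, 339.5] w2 [371.1, 339.5]
0.7 s4 [430.6, 151.5] e4 [563.7, 161.9] w1 [148.3, 335.8] w2 [369.7, 335.8]
0.8 s4 [439.1, 150.9] e4 [557.3, 156.3] w1 [141.3, 330.7] w2 [368.2, 330.7]
```

```bash
python3 - <<'E'
from m import *
s=pickle.load(open("s4.pkl","rb"))
inv=lambda u,v:(Rj.T@(back(s,u*.64,v*.64,.056)-np.r_[o,0]))[:2]*1e3
for u,v in[(458,329),(458,284),(460,234),(461,181),(461,176),(462,125),(438,300),(477,300),(440,200),(481,200),(403,155)]:print((u,v),inv(u,v).round(1))
cv2.imwrite("pics/z.png",cv2.resize(s["frame"][60:225,230:350,::-1],(436,600),interpolation=cv2.INTER_CUBIC))
E
```

```text
(458, 329) [-157.9   15.5]
(458, 284) [-119.8   16.7]
(460, 234) [-79.7  16.3]
(461, 181) [-39.6  16.9]
(461, 176) [-35.9  17. ]
(462, 125) [ 0.4 17.4]
(438, 300) [-133.2   32.5]
(477, 300) [-133.1    0.8]
(440, 200) [-53.7  32.5]
(481, 200) [-53.7   1. ]
(403, 155) [-20.8  60.9]
```

View pics/z.png

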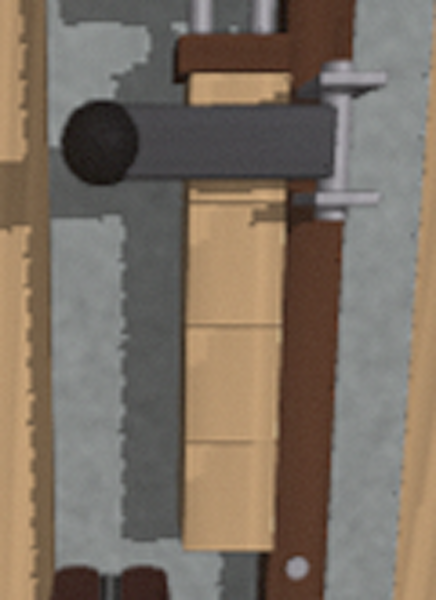

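The crop shows a closed, square row. Joints measure about -40, -80 and -120 mm and the tail about -158 to -160 mm, the centres are about 16 mm from the fence, and the hold-down is level on the first block. The robot is clear.

```bash
python3 -c "
from station import r
print(r.hand_in())"
```

```text
the job is handed in; nothing more can be done
None
```

I handed in the job with the four blocks flush, closed and pressed home at about 12 N (highest reading 12.0 N), the hold-down resting level on the first block, and the robot clear at about 50 s; the hand-in gave no verdict.

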